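# Let one long spool out of the thread feeder

### The arm

A 6-joint arm with a two-finger parallel gripper is mounted at the origin on the work surface. World frame = base frame: x ahead of the robot, y to its left, z up, the work surface at z = 0. Lengths are in m, angles in rad, forces in N, time in s.
With the tool pointing down it reaches from about 0.375 to 0.9 m from the base axis. Payload 3.1 kg.
Tool frame: the origin (TCP) lies at the very end of the fingers, on their centre line; the grasp point (between the pads) lies ctrl.grasp_offset behind it (ctrl.grasp_offset is the distance from the TCP to the grasp point, in m); z points along the fingers, y is the line along which they close (so a half turn about z gives the same grasp; the last joint's range is limited). The gripper opens to 87 mm and grips with 3 to 60 N. Pads are 19 mm wide; open, the fingers measure 117 mm over their backs; the gripper's body (75 mm by 190 mm) begins 51 mm behind the grasp point.
Start: joints at [-1.335, 0.527, 1.433, -0, 1.181, -0.178], TCP at [0.252, -0.572, 0.223] pointing down, gripper open.
Joint ranges: [-3.08, 3.08], [-0.75, 2.2], [0.22, 2.44], [-1.43, 4.57], [0, 2.65], [-2.85, 2.85]. Speed limits (rad/s): [2.79, 2.79, 3.14, 3.14, 3.14, 3.14].

### API

Orientations are given as [roll, pitch, yaw] about the fixed x, y, z axes, in that order (R = Rz(yaw) Ry(pitch) Rx(roll)).
In Python, from bench import ctrl, kinematics, eyes, finder, get_time_s, get_joint_positions, get_dq, get_tau, get_ee_pos, get_eef_rot, get_contact_force, get_torque, get_grip_width, get_grip_force gives the robot as it stands. Calls block until the motion is done:
- ctrl.move_ptp(position, orientation): joint-space move of the TCP to a pose.
- ctrl.servo_line(position, frame=None, max_speed=0.15): straight line of the TCP; frame=None keeps the orientation; max_speed is the mean speed in m/s.
- ctrl.move_joints(angles): joint-space move.
- ctrl.set_gripper(opening, grasp_force=None): finger opening in m; grasp_force is the grip in N (None keeps the last); returns when the fingers have stopped.
- ctrl.sleep(seconds).
- kinematics.inverse_kinematics(position, orientation): joint angles nearest the present ones, or None.
- eyes.snapshot(name): name is "side" or "top"; returns a dict with "img" (384x512x3 uint8, red, green, blue), "fx", "fy", "cx", "cy" (pixels), "D" ([k1, k2, p1, p2, k3] as OpenCV has them; the pictures are not rectified), "cam_to_world" (4x4, takes a point from camera to world coordinates). Camera axes: x right, y up, looking along -z (the intrinsics and any distortion apply to the point x, -y, -z); pixel columns grow to the right and rows downward; lengths in m; the calibration is good to about 2 mm. A picture is of the moment at which its call begins. There is no depth.
A pose or a line that the arm cannot do raises ctrl.IKError and nothing moves.
- ctrl.close_job(): hands the job in; it is judged then, once.
Trained networks look in a picture, given as the dict that the camera call returned (one of the last four; its "shot" number tells which), for a name from the list of things; names that differ only in an ending like _2 or _b are one class to them, and where a whole thing is asked for, a point or a joint stands for the part that bears it (a point fixed in the world has none). Each returns a list of dicts, best first, with "confidence" (0 to 1); they miss things now and then, are a little off and sometimes report something else, mostly with a low value. They report only what shows in the picture. A call takes as long as a camera call. They do not tell look-alikes from the thing itself.
- finder.cut_out(picture, query): "pixels" (384x512 bool, what is visible of it).
- finder.landmark_of(picture, query): "at" ([x, y, z] in m, in world coordinates, good to about 4 mm: a listed point, or the origin of a listed thing).
Readings, each from a call of its own:
- get_time_s(): time.
- get_joint_positions(): joint angles.
- get_dq(): joint speeds.
- get_tau(): joint torques, N m.
- get_ee_pos(): TCP position.
- get_eef_rot(): TCP orientation.
- get_contact_force(): force on the tool from outside, world axes, zero at the start.
- get_torque(): the same for the moment, N m.
- get_grip_width(): finger opening in m.
- get_grip_force(): force on a finger pad.
Only numpy, scipy, OpenCV 4.12 (cv2) and the standard library are available. Lean on these libraries where they do the work, as an engineer would, in place of code of your own. Each camera call takes 0.05 s, during which the arm holds its last target. There are 200 camera calls.

### The job

Three gravity feeders on the table hold short, medium and long spools of thread. On the feeder with the longest spools, press the finger pad of the rocking lever right down with the fingertips, so that the gate at its other end lifts and exactly one spool rolls out into the tray; then let the pad come back up so the gate closes behind it. Touch none of the spools, and leave the other feeders and the things around alone.

Things in the scene. Friction and masses are not known exactly. Their poses are not given: they have to be found in the camera images.
- feeder_short: wooden gravity feeder for the short spools, fixed, 248 x 45 mm. Origin on the table in its mid-plane; x points up the lane, away from the tray (at its -x end, towards the robot), z up. Lane 35 mm wide, sloping 12 deg down to -x, floor 30 mm high over the origin. Tray floor x = -123 to -50 mm, 6 mm high, walls 36 mm high. Lever pin at x = 3, z = 90 mm; cheeks beside it rise to 102 mm
- feeder_medium: wooden gravity feeder for the medium spools, fixed, 248 x 65 mm. Origin on the table in its mid-plane; x points up the lane, away from the tray (at its -x end, towards the robot), z up. Lane 55 mm wide, sloping 12 deg down to -x, floor 30 mm high over the origin. Tray floor x = -123 to -50 mm, 6 mm high, walls 36 mm high. Lever pin at x = 3, z = 90 mm; cheeks beside it rise to 102 mm
- feeder_long: wooden gravity feeder for the long spools, fixed, 248 x 85 mm. Origin on the table in its mid-plane; x points up the lane, away from the tray (at its -x end, towards the robot), z up. Lane 75 mm wide, sloping 12 deg down to -x, floor 30 mm high over the origin. Tray floor x = -123 to -50 mm, 6 mm high, walls 36 mm high. Lever pin at x = 3, z = 90 mm; cheeks beside it rise to 102 mm
- lever_short (a joint): angle of the short-spool feeder's rocking lever: 0 at rest, gate (its -x end) down; grows as the pad (its +x end) is pressed; stop at 0.45. A spring brings it back (2.5 N at the pad at first, 7 N at the stop). The gate lets the front spool out at about 0.38, while a leaf spring under the lever holds the next one; let go, and that one rolls down to the gate
- lever_medium (a joint): angle of the medium-spool feeder's rocking lever: 0 at rest, gate (its -x end) down; grows as the pad (its +x end) is pressed; stop at 0.45. A spring brings it back (2.5 N at the pad at first, 7 N at the stop). The gate lets the front spool out at about 0.38, while a leaf spring under the lever holds the next one; let go, and that one rolls down to the gate
- lever_long (a joint): angle of the long-spool feeder's rocking lever: 0 at rest, gate (its -x end) down; grows as the pad (its +x end) is pressed; stop at 0.45. A spring brings it back (2.5 N at the pad at first, 7 N at the stop). The gate lets the front spool out at about 0.38, while a leaf spring under the lever holds the next one; let go, and that one rolls down to the gate
- pad_short (a point): middle of the top of the finger pad (black rubber, 42 mm along x, 32 mm wide, 5 mm thick) of the short-spool feeder's lever: at rest 122 mm above the table, 63 mm on the +x side of the feeder's origin; it swings about the lever pin to 93 mm above the table and x = 71 mm at the stop. Axes as the feeder's at rest, turning about y with the lever. Nothing beside it is higher
- pad_medium (a point): middle of the top of the finger pad (black rubber, 42 mm along x, 32 mm wide, 5 mm thick) of the medium-spool feeder's lever: at rest 122 mm above the table, 63 mm on the +x side of the feeder's origin; it swings about the lever pin to 93 mm above the table and x = 71 mm at the stop. Axes as the feeder's at rest, turning about y with the lever. Nothing beside it is higher
- pad_long (a point): middle of the top of the finger pad (black rubber, 42 mm along x, 32 mm wide, 5 mm thick) of the long-spool feeder's lever: at rest 122 mm above the table, 63 mm on the +x side of the feeder's origin; it swings about the lever pin to 93 mm above the table and x = 71 mm at the stop. Axes as the feeder's at rest, turning about y with the lever. Nothing beside it is higher
- short_spool_1: short spool of thread, front one, resting on the gate: wooden flanges 40 mm in diameter, 30 mm long, lying across the lane of the short-spool feeder. Origin at its centre, y along its axis
- short_spool_2: short spool of thread, second one, resting on the front one: wooden flanges 40 mm in diameter, 30 mm long, lying across the lane of the short-spool feeder. Origin at its centre, y along its axis
- medium_spool_1: medium spool of thread, front one, resting on the gate: wooden flanges 40 mm in diameter, 50 mm long, lying across the lane of the medium-spool feeder. Origin at its centre, y along its axis
- medium_spool_2: medium spool of thread, second one, resting on the front one: wooden flanges 40 mm in diameter, 50 mm long, lying across the lane of the medium-spool feeder. Origin at its centre, y along its axis
- long_spool_1: long spool of thread, front one, resting on the gate: wooden flanges 40 mm in diameter, 70 mm long, lying across the lane of the long-spool feeder. Origin at its centre, y along its axis
- long_spool_2: long spool of thread, second one, resting on the front one: wooden flanges 40 mm in diameter, 70 mm long, lying across the lane of the long-spool feeder. Origin at its centre, y along its axis
- thimble: bystander: steel thimble standing mouth down, 19 mm wide, 24 mm high; origin under its centre
- button_jar: bystander: closed glass jar of buttons, 72 mm in diameter, 92 mm high; origin under its centre
- sewing_gauge: bystander: flat aluminium sewing gauge, 152 x 25 mm, with a small slide; origin under its centre, x along it
- empty_spool: bystander: bare wooden spool on end, 36 mm in diameter, 48 mm high; origin under its centre
Things that resemble listed ones, but are neither listed nor needed, are in the scene too. Leave any orange, purple or red look-alike of the medium_spool_2 alone.

How it is judged:
By the outcome, as a careful person would: the job done as asked, in the order asked, and still so for the second after the job is handed in, with the robot touching nothing.
It also fails if it takes over 35 s, if anything falls off the work surface, if the arm or the gripper's body presses on something with over 40 N, if the wrist force passes 120 N, or if a joint passes its speed limit or range.

## Working session

There is one attempt and no reset: what is moved stays moved. The work goes in short steps, each a Python script; the robot and the scene stay as the last script left them, time stands still between calls to the robot, and variables do not carry over. Pictures are saved under pics/ and viewed, at most 10 in all, crops included, and the job is handed in when it is done.

```bash
mkdir -p pics
python3 - <<'E'
from bench import *
import cv2,numpy as np
ims=[]
for c in("top","side"):
    p=eyes.snapshot(c); ims.append(p["img"])
    for q in("pad_long","feeder_long","pad_medium","feeder_medium","pad_short","feeder_short","button_jar","long_spool_1"):
        for d in finder.landmark_of(p,q)[:4]: print(c,q,np.round(d["at"],3),round(d["confidence"],2))
    cv2.imwrite(f"pics/{c}0.png",cv2.cvtColor(cv2.resize(p["img"],(800,600)),cv2.COLOR_RGB2BGR))
print(get_time_s(),get_eef_rot())
E
```

```text
top pad_long [ 0.551 -0.171  0.121] 0.73
top feeder_long [ 0.487 -0.167  0.002] 0.84
top pad_medium [ 0.548 -0.001  0.123] 0.86
top feeder_medium [0.488 0.007 0.001] 0.72
top feeder_medium [ 0.486 -0.166  0.002] 0.56
top pad_short [0.531 0.155 0.122] 0.57
top feeder_short [ 0.468  0.158 -0.001] 0.68
top feeder_short [ 0.465 -0.335 -0.002] 0.35
top button_jar [0.41  0.355 0.   ] 0.79
top button_jar [ 0.736 -0.178 -0.001] 0.36
top long_spool_1 [ 0.52  -0.165  0.055] 0.84
top long_spool_1 [ 0.483 -0.168  0.048] 0.65
side pad_long [ 0.552 -0.167  0.127] 0.53
side feeder_long [ 0.488 -0.168  0.001] 0.57
side pad_medium [ 0.545 -0.002  0.121] 0.59
side feeder_medium [0.484 0.003 0.003] 0.58
side pad_short [0.53  0.157 0.123] 0.71
side pad_short [0.484 0.002 0.005] 0.69
side feeder_short [0.467 0.155 0.   ] 0.88
side feeder_short [0.53  0.158 0.122] 0.45
side feeder_short [0.409 0.352 0.004] 0.4
side button_jar [0.41  0.353 0.003] 0.88
side long_spool_1 [ 0.524 -0.167  0.054] 0.66
side long_spool_1 [ 0.483 -0.165  0.049] 0.5
0.9 [-3.14157016e+00 -1.16999875e-05  4.14737546e-01]
```

View pics/top0.png

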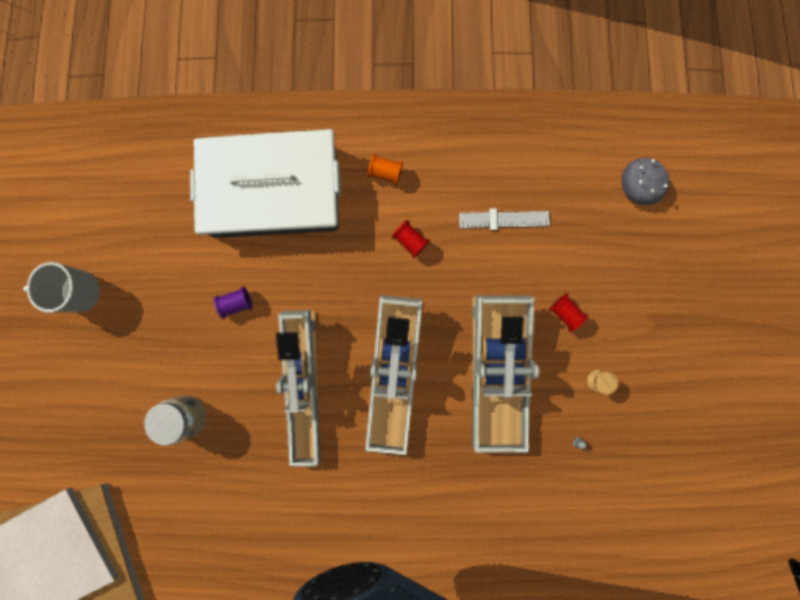

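View pics/side0.png

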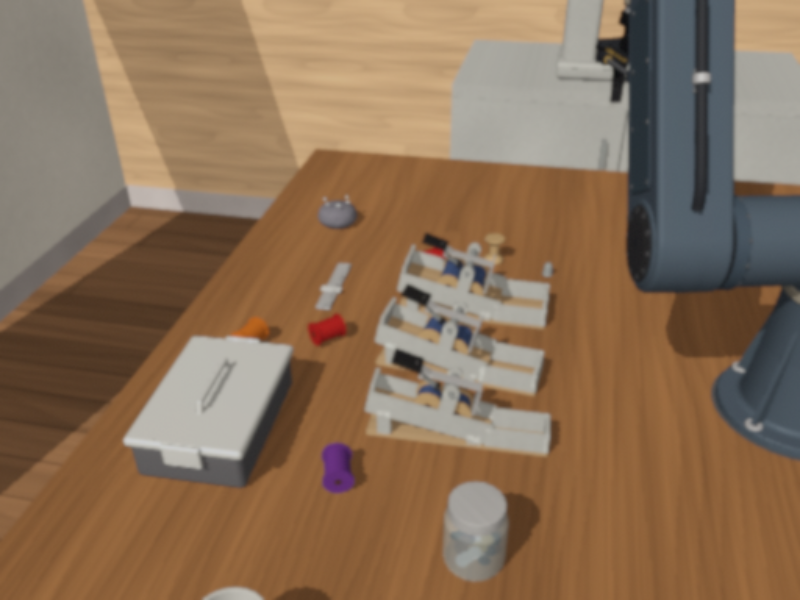

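The three candidates in the top view are the feeders at (298,388), (395,375) and (503,375). The right-hand one, at (503,375), is the widest and its spools are the longest, so it fits "long". The loose orange, purple and red spools are look-alikes. I'll confirm with a crop and measure its pad and yaw.

```bash
cat > h.py <<'E'
from bench import *
import cv2,numpy as np
def world(p,uv,z):
    K=np.array([[p["fx"],0,p["cx"]],[0,p["fy"],p["cy"]],[0,0,1]])
    n=cv2.undistortPoints(np.array(uv,float).reshape(-1,1,2),K,np.array(p["D"],float)).reshape(-1,2)
    T=np.array(p["cam_to_world"]); d=np.c_[n[:,0],-n[:,1],-np.ones(len(n))]@T[:3,:3].T
    return T[:3,3]+d*((z-T[2,3])/d[:,2])[:,None]
def crop(p,name,x0,x1,y0,y1):
    cv2.imwrite(f"pics/{name}.png",cv2.cvtColor(cv2.resize(p["img"][y0:y1,x0:x1],None,fx=5,fy=5,interpolation=cv2.INTER_CUBIC),cv2.COLOR_RGB2BGR))
E
python3 - <<'E'
from h import *
p=eyes.snapshot("top"); crop(p,"crop",225,380,180,300)
for q,z in(("pad_long",.122),("feeder_long",.036)):
  for d in finder.cut_out(p,q)[:2]:
    m=d["pixels"]; ys,xs=np.nonzero(m)
    print(q,d["confidence"],m.sum(),xs.min(),xs.max(),ys.min(),ys.max())
    w=world(p,np.c_[xs,ys],z); print(w.mean(0),cv2.minAreaRect(w[:,:2].astype(np.float32)*1000))
# dark pixels of the pad
g=p["img"].max(2)[195:225,310:345]; ys,xs=np.nonzero(g<45); print(len(xs),world(p,[[xs.mean()+310,ys.mean()+195]],.122))
print(ctrl.grasp_offset)
E
```

```text
pad_long 0.63 733 309 340 203 253
[ 0.50816677 -0.16396182  0.122     ] ((513.8756103515625, -163.89852905273438), (68.0311279296875, 114.12039184570312), 84.40766143798828)
feeder_long 0.93 3028 302 343 190 288
[ 0.48156791 -0.16771985  0.036     ] ((482.3829040527344, -171.94497680664062), (102.47418212890625, 243.71389770507812), 89.80770111083984)
212 [[ 0.55110834 -0.1675036   0.122     ]]
0.0187
```

View pics/crop.png

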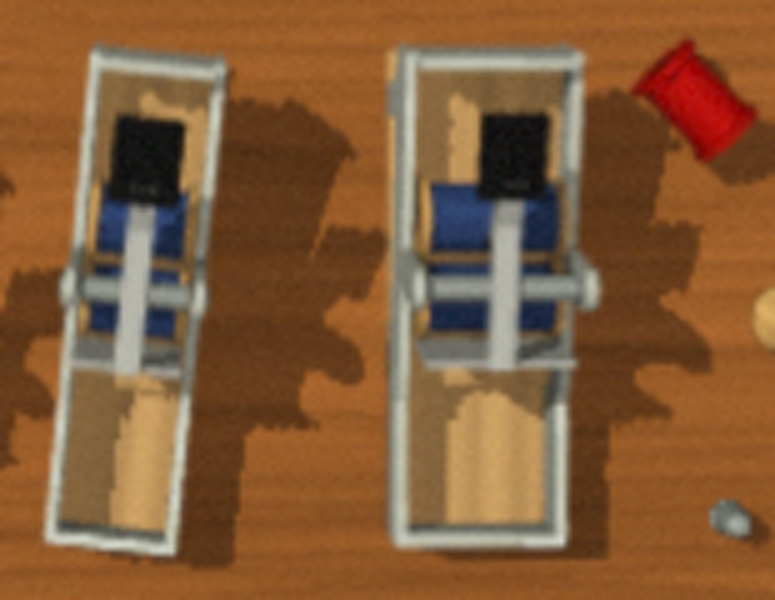

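The crop confirms it. The right feeder (crop px 390–580) is wider, with two long blue spools at (493,215) and (493,297), the pad at (515,155) and an empty tray. Now I'll press.

Run:
```python
from h import *
ctrl.set_gripper(0.0)
x,y=.559,-.168
ctrl.move_ptp([x,y,.20],[np.pi,0,0])
ctrl.servo_line([x,y,.128],max_speed=.1)
f0=get_contact_force()[2]; print(get_ee_pos(),f0,get_time_s())
z=.128
while z>.0905:
    z-=.004 if z>.105 else .0015
    ctrl.servo_line([x,y,z],max_speed=.06)
    f=get_contact_force()[2]-f0; print(round(z,4),np.round(get_ee_pos()[2],4),np.round(f,1))
    if f>16: break
ctrl.sleep(.8)
p=eyes.snapshot("side"); crop(p,"press",230,370,130,230)
print(get_contact_force(),get_time_s())
```

```text
[ 0.55882527 -0.16812215  0.12833114] 1.3025278369593634 5.2833
0.124 0.1247 0.4
0.12 0.1202 0.8
0.116 0.1159 2.3
0.112 0.1118 1.5
0.108 0.1079 2.0
0.104 0.1039 1.5
0.1025 0.1027 3.4
0.101 0.1013 5.2
0.0995 0.0999 3.6
0.098 0.0985 5.5
0.0965 0.0971 5.0
0.095 0.0956 5.1
0.0935 0.0942 6.5
0.092 0.0936 10.3
0.0905 0.0932 17.1
[ 1.12256262  2.93603714 17.75782597] 9.8833
```

View pics/press.png

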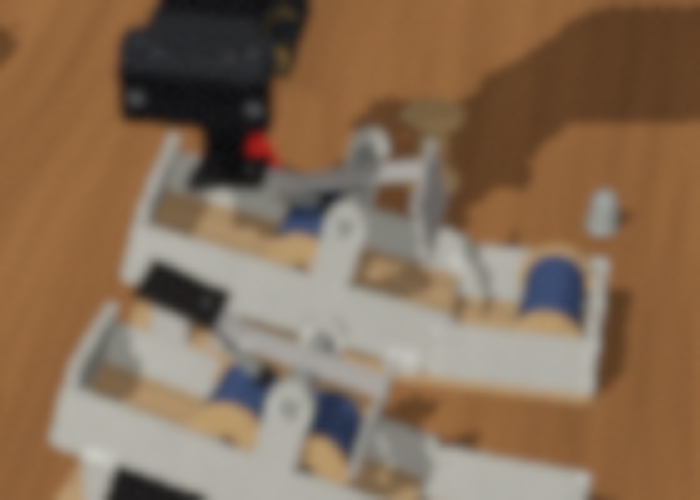

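The stop was reached (force jump to 17 N). One spool is in the tray at (552,290), the second is still held at (305,220), and the gate is up. Next I'll release and withdraw.

Run:
```python
from h import *
x,y=.559,-.168
ctrl.servo_line([x,y,.135],max_speed=.06)
ctrl.servo_line([x,y,.25],max_speed=.15)
ctrl.move_ptp([.40,-.45,.25],[np.pi,0,0])
ctrl.sleep(.5)
p=eyes.snapshot("side"); crop(p,"after_s",230,370,130,230)
p=eyes.snapshot("top"); crop(p,"after_t",225,380,180,300)
print(get_contact_force(),get_time_s())
```

```text
[ 0.18435029  0.11912841 -0.33362544] 13.5167
```

View pics/after_s.png

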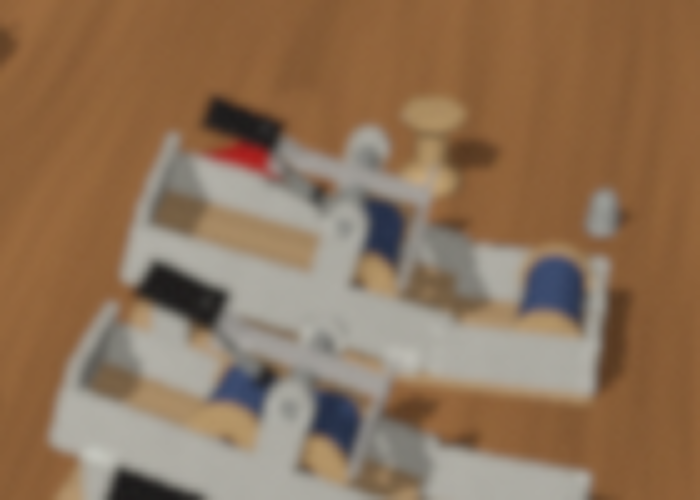

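View pics/after_t.png

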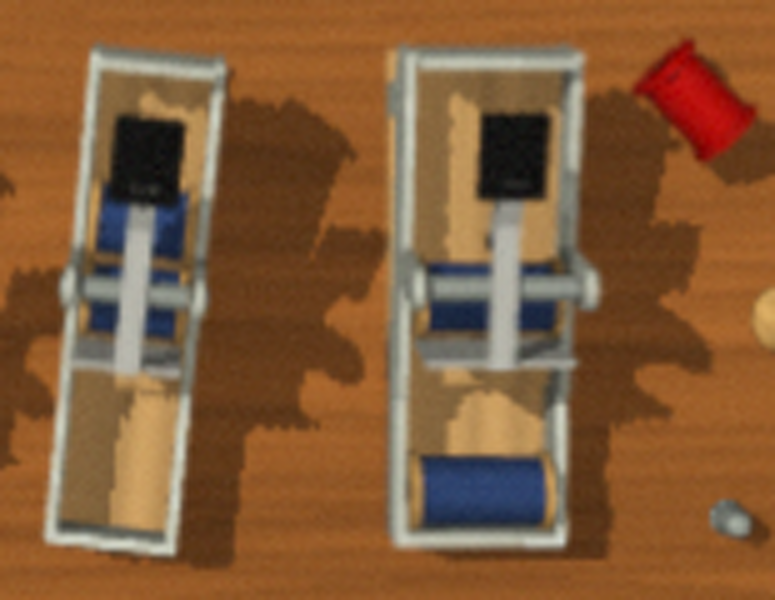

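One spool lies in the tray (top crop 483,490). The second rests on the closed gate (493,297), the pad is back up at its old place (515,155), and the neighbouring feeder and other things in view are unchanged.

```bash
python3 -c "from bench import ctrl; print(ctrl.close_job())"
```

```text
the job is handed in; nothing more can be done
None
```

The long-spool feeder released exactly one spool into its tray, the gate closed again behind it, and the job was handed in at about 13.5 s with the arm clear of everything.

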